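# Rock the heavy tub to tip its walnuts into the tray

### The arm

A 7-joint arm with a two-finger parallel gripper is mounted at the origin on the work surface. World frame = base frame: x ahead of the robot, y to its left, z up, the work surface at z = 0. Lengths are in m, angles in rad, forces in N, time in s.
With the tool pointing down it reaches from about 0.4 to 0.85 m from the base axis. Payload 4.5 kg.
Tool frame: the origin (TCP) lies on the centre line of the jaws, within the pads' length; the fingertips stand 11 mm ahead of it and the grasp point (between the pads) lies 8 mm behind it; z points along the fingers, y is the line along which they close (so a half turn about z gives the same grasp; the last joint's range is limited). The gripper opens to 88 mm and grips with 3 to 60 N. Pads are 18 mm wide; open, the fingers measure 123 mm over their backs; the gripper's body (75 mm by 187 mm) begins 45 mm behind the grasp point.
Start: joints at [-1.283, 0.689, -0.195, 1.565, 0.157, 0.902, -0.215], TCP at [0.157, 0.605, 0.25] pointing down, gripper open.
Joint ranges: [-3.01, 3.01], [-0.46, 2.08], [-1.47, 1.51], [0.13, 2.56], [-1, 4.14], [0.04, 2.09], [-2.66, 2.66]. Speed limits (rad/s): [2.57, 2.57, 3.14, 3.14, 3.14, 3.14, 3.14].

### API

Orientations are given as a rotation vector (axis times angle).
In Python, from rig import ctrl, viewer, job gives the robot as it stands. The module is installed in compiled form; this text tells all that it offers.
- The arm moves only by the tool arm_command, never from a script. Its argument "deltas" is a list of rows, each a list of 5 numbers: the shift along the world's x, y, z in cm, then the turn about the world's z in rad, then the opening, from 0 (shut) to 1 (fully open). In form: [[dx, dy, dz, yaw, grip], ...]. A call has 1 to 20 rows; each row is the pose to reach, as a shift and turn from the pose commanded when the call began; what a row does not reach only later rows make up. A row lasts 1/8 s, in which the tool goes at most 62.5 mm and 10.7 degrees, less where a joint would pass 70% of its speed; a pose out of reach is approached as far as the arm can. A call with a gripper value outside its range is refused whole. The fingers move at their own pace and stop on an object; the grip force is fixed at half the most. Time passes only in rows, so rows that repeat a pose let the fingers close. It gives the time, the measured TCP pose, the force, the opening and the grip force at its end, in the units of the state.
- ctrl.sense(): the state, without advancing time (a new reading comes with each control period).
- viewer.snapshot(name): name is "scene" or "top"; returns the picture (400x640x3 uint8, red, green, blue); there is no depth.
- viewer.get_calibration(name): a dict with "camera_matrix" (3x3 intrinsics, pixels), "position" and "rotation" of the camera in the world. Camera axes: x right, y up, looking along -z (the intrinsics and any distortion apply to the point x, -y, -z); pixel columns grow to the right and rows downward; lengths in m; the calibration is good to about 2 mm. A picture is of the moment at which its call begins. get_calibration takes no time and is no camera call.
- job.hand_in(): hands the job in; it is judged then, once.
Trained networks look in the newest picture that a camera, given by its name, has taken for a name from the list of things; names that differ only in an ending like _2 or _b are one class to them, and where a whole thing is asked for, a point or a joint stands for the part that bears it (a point fixed in the world has none). Each returns a list of dicts, best first, with "p" (0 to 1); they miss things now and then, are a little off and sometimes report something else, mostly with a low value. They report only what shows in the picture. A call takes as long as a camera call. They do not tell look-alikes from the thing itself.
- viewer.masks_of(query, camera): "region" (400x640 bool, what is visible of it) and "centre" ([column, row] in pixels, amid what is visible of it).
The state is a dict: "t": time; "qpos": joint angles; "joint_vel": joint speeds; "joint_torque": joint torques, N m; "ee_pos": TCP position; "ee_rot": TCP orientation; "wrist_force": force on the tool from outside, world axes, zero at the start; "ft_torque": the same for the moment, N m; "grip_width": finger opening in m; "finger_force": force on a finger pad.
Only numpy, scipy, OpenCV 4.12 (cv2) and the standard library are available. Lean on these libraries where they do the work, as an engineer would, in place of code of your own. Each camera call takes 0.05 s, during which the arm holds its last target. There are 200 camera calls.

### The job

Tip all five walnuts out of the heavy steel tub into the white tray without lifting the tub: slide it forward, upright, on the slippery riser until its front skid bar presses the sprung orange stop strip partway in (not to its end), steady it there for a second, then rock it well over on that bar, which stays on the riser, until the walnuts roll out. Then ease it back down, never letting it fall, so that it stands upright and still on the riser, and let go; leave the other things on the bench alone.

Things in the scene. Friction and masses are not known exactly. Their poses are not given: they have to be found in the camera images.
- tub: Heavy bare-steel tub on the riser, 1.3 to 2.0 kg, 130 mm wide (y). Origin: middle of its underside; z up; x is the way it pours (to its flared front and the tray). Stands on two round skid bars, 14 mm thick, along y, axes at x = +45 and -55 mm. Floor top 24 mm up; rear wall (x = -55 mm) and sides 150 mm high, 5 mm thick. It slides on the riser at a push of about 2 to 4 N.
- tub_handle (a point): Middle of the tub's blue handle: level round bar, 14 mm thick, 100 mm clear between end brackets, along the tub's y at x = -95 mm, 175 mm above the tub's underside, 33 mm clear of the rear wall. Can be gripped from above; turns within the fingers as the tub rocks. From the front skid bar's axis it lies 140 mm back and 168 mm up.
- tub_front_bar (a point): Middle of the front skid bar's axis (tub x = +45 mm, 7 mm above the underside): the edge on which the tub rocks. The tub balances on it at roughly 55 degrees. Rocked before this bar is braced against the stop strip, the tub may slip forward instead.
- tub_lip (a point): Middle of the tub's blue pouring lip (tub x = 81 mm, 127 mm up). The front wall leans out 25 degrees from its foot (x = 30 mm, 18 mm up) to the lip, so it is level when the tub is rocked 65 degrees; walnuts roll out well at 75 to 85 degrees.
- riser: Fixed stand, polished dark top, orange legs, 300 (x) x 200 (y) x 80 mm high; origin: middle of its underside; x points to its front edge and the tray. The tub faces the same way within 5 degrees. The stop strip lies across its top parallel to the front edge, its rear face 15 to 60 mm behind that edge: not measured, to be felt. The tub's front bar starts 28 to 133 mm short of it.
- stop_strip (a joint): Orange sprung stop strip on the riser, 10 mm (x) x 190 x 9 mm high. Value: how far it is pressed forward (riser x), 0 = free, 0.012 m = to its end. Its spring gives 0.7 N per mm, 8.4 N at the end. Partway in means 3 to 10.5 mm, felt as 2 to 7 N more push than sliding the tub takes.
- tray: Fixed white enamel tray with a blue rim on the bench just beyond the riser's front edge, 240 mm (x) x 230 mm (y), walls 40 mm high, 4 mm thick; origin: middle of its underside; x points the same way as the riser's.
- crock: Bystander: cream stoneware crock, 116 mm across, 120 mm tall. Origin under its middle.
- plates: Bystander: stack of white side plates, 150 mm across, 39 mm high. Origin under its middle.
- torch: Bystander: yellow and black torch lying down, 180 mm long. Origin under its middle.
- jar: Bystander: amber jar with red lid, 72 mm across, 120 mm tall. Origin under its middle.
- spray: Bystander: white bottle with blue cap, 68 mm across, 190 mm tall. Origin under its middle.
- spatula: Bystander: spatula lying on the bench. Origin under its middle.
- walnut0: Walnut in its shell, a brown ball 36 mm across, 16 g, at the start on the tub's floor. Origin: its centre.
- walnut1: Walnut in its shell, a brown ball 36 mm across, 16 g, at the start on the tub's floor. Origin: its centre.
- walnut2: Walnut in its shell, a brown ball 36 mm across, 16 g, at the start on the tub's floor. Origin: its centre.
- walnut3: Walnut in its shell, a brown ball 36 mm across, 16 g, at the start on the tub's floor. Origin: its centre.
- walnut4: Walnut in its shell, a brown ball 36 mm across, 16 g, at the start on the tub's floor. Origin: its centre.
Things that resemble listed ones, but are neither listed nor needed, are in the scene too. What is shaped like the tub but pink is not meant.

How it is judged:
By the outcome, as a careful person would: the job done as asked, in the order asked, and still so for the second after the job is handed in, with the robot touching nothing.
It also fails if it takes over 67 s, if anything falls off the work surface, if the arm or the gripper's body presses on something with over 40 N, if the wrist force passes 120 N, or if a joint passes its speed limit or range.

## Working session

There is one attempt and no reset: what is moved stays moved. The work goes in short steps, Python scripts to look and compute and a tool call to move; the robot and the scene stay as the last step left them, time stands still between calls to the robot, and variables do not carry over. Pictures are saved under pics/ and viewed, at most 10 in all, crops included, and the job is handed in when it is done.

Besides the shell and the picture viewer there is one more tool, called after "Emit:" as a command line: name --pt "numbers of a row" for each row, then --argument value for the rest. arm_command: Moves the arm, as the interface text tells. Its arguments: {"type":"object","properties":{"deltas":{"type":"array","items":{"type":"array","items":{"type":"number"}}}},"required":["deltas"]}

```bash
mkdir -p pics; python3 - <<'E'
from rig import ctrl, viewer
import cv2,numpy as np
for n in("scene","top"):
    cv2.imwrite(f"pics/{n}0.png",viewer.snapshot(n)[:,:,::-1])
    c=viewer.get_calibration(n);print(n,{k:np.round(v,4).tolist() if not isinstance(v,str) else v for k,v in c.items()})
    for q in("tub","tub_handle","tub_lip","tub_front_bar","riser","stop_strip","tray"):
        for d in viewer.masks_of(q,n)[:3]: print(q,round(d["p"],2),np.round(d["centre"],1),d["region"].sum())
print({k:np.round(v,3).tolist() for k,v in ctrl.sense().items()})
E
```

```text
scene {'camera_matrix': [[419.127, 0.0, 317.238], [0.0, 419.127, 197.7122], [0.0, 0.0, 1.0]], 'position': [1.1542, -0.7584, 1.1441], 'rotation': [0.7293, 0.2318, 0.6389]}
tub 0.94 [274.8 190. ] 2696
tub_handle 0.69 [275.9 185.5] 2668
tub_handle 0.66 [200.1 248.5] 3348
tub_lip 0.96 [276.3 188.4] 2740
tub_lip 0.77 [198.2 248.6] 3150
tub_front_bar 0.83 [196.9 251.2] 3180
tub_front_bar 0.75 [276.8 183.9] 2751
riser 0.77 [287.4 223. ] 2779
tray 0.63 [323.3 156. ] 2275
tray 0.45 [232.4 311.3] 1035
top {'camera_matrix': [[386.4567, 0.0, 314.1485], [0.0, 386.4567, 198.2788], [0.0, 0.0, 1.0]], 'position': [0.3233, -0.041, 1.425], 'rotation': [0.1723, -0.1588, -1.5409]}
tub 0.9 [323.7 235.2] 1753
tub 0.82 [414.9 252.6] 2344
tub_handle 0.71 [412.2 252.7] 2408
tub_lip 0.77 [322.5 233.5] 1496
tub_lip 0.62 [416.9 254.9] 2404
tub_lip 0.52 [276.2 188.8] 1260
tub_front_bar 0.9 [413.8 254.2] 2359
tub_front_bar 0.65 [326.6 234.6] 1785
riser 0.69 [307.8 247. ] 2659
stop_strip 0.5 [293.2 249.6] 174
tray 0.58 [241.9 258.5] 4532
tray 0.17 [434.7 196.7] 503
{'t': 0.8, 'qpos': [-1.283, 0.689, -0.195, 1.565, 0.157, 0.903, -0.215], 'joint_vel': [-0.001, 0.002, 0.001, -0.002, -0.001, 0.001, 0.001], 'joint_torque': [0.0, -52.746, -1.267, -15.374, -0.052, -0.001, 0.0], 'ee_pos': [0.157, 0.605, 0.25], 'ee_rot': [0.398, 3.116, 0.0], 'wrist_force': [0.693, -0.364, -0.696], 'ft_torque': [-0.04, -0.03, -0.011], 'finger_force': 0.0, 'grip_width': 0.088}
```

View pics/scene0.png

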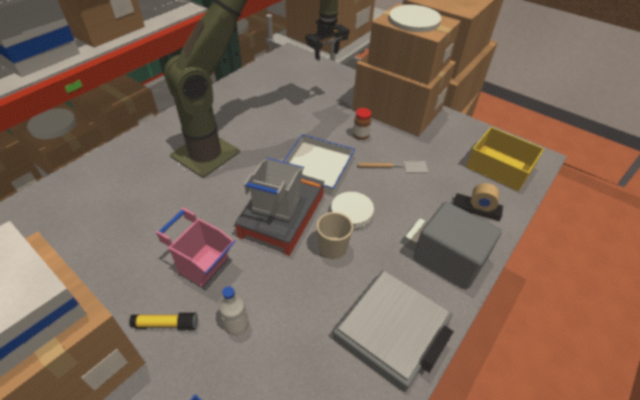

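View pics/top0.png

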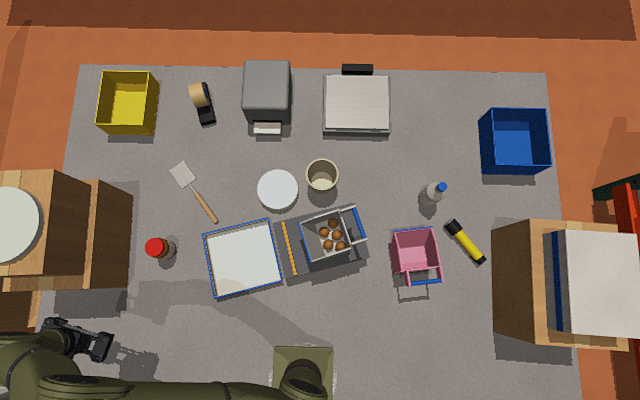

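The scene view shows the grey tub on the riser (275,195), the tray beyond it (320,160), and the pink look-alike (200,250). In the top view the tub is at (330,238) with its blue handle near (358,224). The strip is at (289,249) and the tray at (242,258), so the pour goes left in the image, roughly world +y.

```bash
cat >h.py <<'E'
import numpy as np,cv2
from scipy.spatial.transform import Rotation as R
from rig import ctrl,viewer,job
def ray(n,px,z):
    c=viewer.get_calibration(n);K=c["camera_matrix"];M=R.from_rotvec(c["rotation"]).as_matrix() if np.ndim(c["rotation"])==1 else np.array(c["rotation"])
    px=np.atleast_2d(px).astype(float);p=np.c_[px,np.ones(len(px))]@np.linalg.inv(K).T
    d=(p*[1,-1,-1])@M.T;o=np.array(c["position"]);return o+d*((z-o[2])/d[:,2])[:,None]
def proj(n,P):
    c=viewer.get_calibration(n);M=R.from_rotvec(c["rotation"]).as_matrix()
    q=(np.atleast_2d(P)-c["position"])@M*[1,-1,-1];q=q@np.array(c["camera_matrix"]).T;return q[:,:2]/q[:,2:]
def rect(n,mask,z):
    ys,xs=np.nonzero(mask);P=ray(n,np.c_[xs,ys],z)[:,:2]
    (c,s,a)=cv2.minAreaRect((P*1000).astype(np.float32));return np.round(c,1),np.round(s,1),round(a,2)
def blob(m,box):
    o=np.zeros_like(m);x0,y0,x1,y1=box;o[y0:y1,x0:x1]=m[y0:y1,x0:x1]
    k,l,s,_=cv2.connectedComponentsWithStats(o.astype(np.uint8));return l==1+np.argmax(s[1:,4])
def st(): 
    s=ctrl.sense();return {k:np.round(s[k],3).tolist() for k in("t","ee_pos","ee_rot","wrist_force","ft_torque","grip_width","finger_force")}
E
python3 - <<'E'
from h import *
im=cv2.imread("pics/top0.png");hsv=cv2.cvtColor(im,cv2.COLOR_BGR2HSV);H,S,V=cv2.split(hsv)
blue=(H>100)&(H<125)&(S>110)&(V>50)
org=(H>8)&(H<22)&(S>140)&(V>120)
print("handle",rect("top",blob(blue,(340,195,375,245)),.255))
print("lip",rect("top",blob(blue,(292,210,312,265)),.207))
print("strip",rect("top",blob(org,(275,215,305,285)),.089))
print("tray rim",rect("top",blob(blue,(195,210,285,305)),.04))
im2=cv2.imread("pics/scene0.png");h2=cv2.cvtColor(im2,cv2.COLOR_BGR2HSV);H,S,V=cv2.split(h2)
b2=(H>100)&(H<130)&(S>90)
print("scene handle-ish",rect("scene",blob(b2,(240,165,290,200)),.207),np.argwhere(blob(b2,(240,165,290,200))).mean(0))
cv2.imwrite("pics/crop.png",cv2.resize(im[190:310,190:390],None,fx=4,fy=4,interpolation=cv2.INTER_CUBIC))
E
```

```text
handle (array([ 502.6, -164.3]), array([97.7, 12.8]), 19.57)
lip (array([443.4,   1.5]), array([132.5,   6.1]), 19.2)
strip (array([435.7,  58.2]), array([188.6,  10.3]), 15.61)
tray rim (array([401.9, 228.9]), array([235.8, 245.4]), 15.62)
scene handle-ish (array([ 466.6, -133.5]), array([100.8,  18.7]), 19.38) [187.61594203 261.56521739]
```

View pics/crop.png

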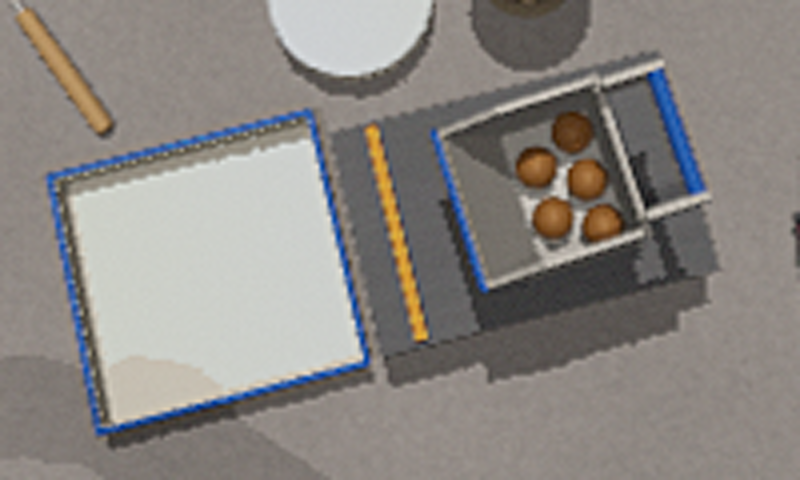

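The crop confirms the tub's handle is the blue bar at about (680,130) in the crop, the lip is at the left, and the strip runs parallel to the tray. The tub is yawed about 3.9° relative to the riser, so I'll square it up while sliding.

```bash
python3 - <<'E'
from h import *
a=np.radians(19.5);f=np.array([-np.sin(a),np.cos(a)]);l=np.array([np.cos(a),np.sin(a)])
h=np.array([.5026,-.1643])
print(proj("scene",[[*h,.255],[*(h+.05*l),.255],[*(h-.05*l),.255]]))
im2=cv2.imread("pics/scene0.png");H,S,V=cv2.split(cv2.cvtColor(im2,cv2.COLOR_BGR2HSV))
b=blob((H>100)&(H<130)&(S>90),(240,165,290,200));ys,xs=np.nonzero(b);print(xs.min(),xs.max(),ys.min(),ys.max(),rect("scene",b,.255))
E
```

```text
[[261.80392232 187.42557085]
 [277.48461804 191.50468135]
 [246.37856301 183.4128825 ]]
247 276 182 193 (array([ 501.8, -165.5]), array([95.7, 17.7]), 19.38)
```

Emit:
arm_command --pt "29.3 -40.5 12 0.3 0.5" --pt "29.3 -40.5 12 0.3 0.5" --pt "29.3 -40.5 12 0.3 0.5" --pt "29.3 -40.5 12 0.3 0.5" --pt "29.3 -40.5 12 0.3 0.5" --pt "29.3 -40.5 12 0.3 0.5" --pt "29.3 -40.5 12 0.3 0.5" --pt "29.3 -40.5 12 0.3 0.5" --pt "29.3 -40.5 12 0.3 0.5" --pt "34.6 -76.9 8 0.595 0.5" --pt "34.6 -76.9 8 0.595 0.5" --pt "34.6 -76.9 8 0.595 0.5" --pt "34.6 -76.9 8 0.595 0.5" --pt "34.6 -76.9 8 0.595 0.5" --pt "34.6 -76.9 8 0.595 0.5" --pt "34.6 -76.9 8 0.595 0.5" --pt "34.6 -76.9 8 0.595 0.5" --pt "34.6 -76.9 8 0.595 0.5" --pt "34.6 -76.9 8 0.595 0.5"

```text
t: 3.18
ee_pos: [0.5031, -0.1624, 0.33]
ee_rot: [-0.538, 3.095, 0.001]
wrist_force: [0.1, 0.5, 0.7]
grip_width: 0.0438
finger_force: 0.0
```

Emit:
arm_command --pt "0 -0.2 -2 0 0.5" --pt "0 -0.2 -4 0 0.5" --pt "0 -0.2 -6 0 0.5" --pt "0 -0.2 -7 0 0.5" --pt "0 -0.2 -7.5 0 0.5" --pt "0 -0.2 -8.1 0 0.5" --pt "0 -0.2 -8.1 0 0.5" --pt "0 -0.2 -8.1 0 0.3" --pt "0 -0.2 -8.1 0 0" --pt "0 -0.2 -8.1 0 0" --pt "0 -0.2 -8.1 0 0" --pt "0 -0.2 -8.1 0 0" --pt "0 -0.2 -8.1 0 0"

```text
t: 4.8
ee_pos: [0.503, -0.1662, 0.2488]
ee_rot: [-0.533, 3.096, -0.0]
wrist_force: [0.2, -1.6, 1.1]
grip_width: 0.0128
finger_force: 30.0
```

Emit:
arm_command --pt "-0.1 0.2 0 0 0" --pt "-0.25 0.55 0 -0.007 0" --pt "-0.42 0.92 0 -0.013 0" --pt "-0.6 1.3 0 -0.02 0" --pt "-0.78 1.7 0 -0.026 0" --pt "-0.96 2.1 0 -0.032 0" --pt "-1.14 2.5 0 -0.038 0" --pt "-1.32 2.9 0 -0.044 0" --pt "-1.5 3.3 0 -0.05 0" --pt "-1.68 3.7 0 -0.055 0" --pt "-1.86 4.1 0 -0.06 0" --pt "-2.04 4.5 0 -0.065 0" --pt "-2.2 4.85 0 -0.068 0" --pt "-2.35 5.15 0 -0.068 0" --pt "-2.46 5.4 0 -0.068 0" --pt "-2.51 5.55 0 -0.068 0"

```text
t: 6.8
ee_pos: [0.4786, -0.1125, 0.2492]
ee_rot: [-0.425, 3.111, -0.004]
wrist_force: [1.5, -5.9, 1.0]
grip_width: 0.0126
finger_force: 30.0
```

```bash
cat >> h.py <<'E'
def look(tag,strip=True):
    im=np.ascontiguousarray(viewer.snapshot("top")[:,:,::-1]);cv2.imwrite(f"pics/{tag}.png",im)
    H,S,V=cv2.split(cv2.cvtColor(im,cv2.COLOR_BGR2HSV))
    blue=(H>100)&(H<125)&(S>110)&(V>50);org=(H>8)&(H<22)&(S>140)&(V>120)
    return im,blue,org
E
python3 - <<'E'
from h import *
im,b,o=look("t1");print(st())
try:
    print("lip",rect("top",blob(b,(270,205,310,280)),.207));print("strip",rect("top",blob(o,(265,205,305,290)),.089))
except Exception as e: print(e)
cv2.imwrite("pics/c1.png",cv2.resize(im[190:310,190:390],None,fx=3,fy=3,interpolation=cv2.INTER_CUBIC))
E
```

```text
{'t': 6.85, 'ee_pos': [0.478, -0.112, 0.249], 'ee_rot': [-0.425, 3.111, -0.004], 'wrist_force': [0.829, -6.462, 1.318], 'ft_torque': [-1.096, -0.331, -0.057], 'grip_width': 0.012, 'finger_force': 30.006}
lip (array([428.5,  57.7]), array([132.6,   5. ]), 15.49)
strip (array([358.4,  37.2]), array([28.6, 11.5]), 16.2)
```

View pics/c1.png

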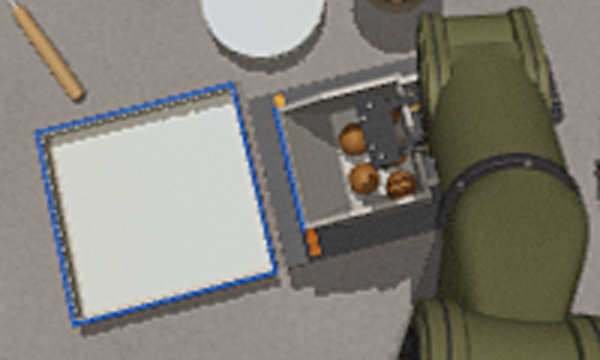

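The tub is now square to the riser (15.5°), with about 22 mm left before the strip at (280,100)-(315,243), which hasn't moved. I'll creep forward to measure the sliding force.

Emit:
arm_command --pt "-0.05 0.19 0 0 0" --pt "-0.11 0.39 0 0 0" --pt "-0.16 0.58 0 0 0" --pt "-0.21 0.77 0 0 0" --pt "-0.27 0.96 0 0 0"

```text
t: 7.48
ee_pos: [0.4758, -0.103, 0.2492]
ee_rot: [-0.424, 3.111, -0.005]
wrist_force: [1.3, -6.3, 0.1]
grip_width: 0.0126
finger_force: 30.0
```

Emit:
arm_command --pt "-0.03 0.1 0 0 0" --pt "-0.05 0.19 0 0 0" --pt "-0.08 0.29 0 0 0" --pt "-0.11 0.39 0 0 0"

```text
t: 7.98
ee_pos: [0.4747, -0.0991, 0.2492]
ee_rot: [-0.424, 3.111, -0.004]
wrist_force: [1.2, -5.4, 0.9]
grip_width: 0.0126
finger_force: 30.0
```

Emit:
arm_command --pt "-0.03 0.1 0 0 0" --pt "-0.05 0.19 0 0 0" --pt "-0.08 0.29 0 0 0" --pt "-0.11 0.39 0 0 0"

```text
t: 8.48
ee_pos: [0.4736, -0.0952, 0.2492]
ee_rot: [-0.425, 3.111, -0.004]
wrist_force: [2.3, -5.5, 1.5]
grip_width: 0.0124
finger_force: 30.0
```

Emit:
arm_command --pt "-0.03 0.1 0 0 0" --pt "-0.05 0.19 0 0 0"

```text
t: 8.72
ee_pos: [0.4731, -0.0933, 0.2491]
ee_rot: [-0.425, 3.111, -0.004]
wrist_force: [1.2, -6.4, 1.8]
grip_width: 0.0126
finger_force: 30.0
```

Emit:
arm_command --pt "-0.03 0.1 0 0 0" --pt "-0.05 0.19 0 0 0"

```text
t: 8.98
ee_pos: [0.4725, -0.0914, 0.2491]
ee_rot: [-0.425, 3.111, -0.004]
wrist_force: [1.7, -6.5, 1.6]
grip_width: 0.0126
finger_force: 30.0
```

Emit:
arm_command --pt "-0.03 0.1 0 0 0" --pt "-0.05 0.19 0 0 0"

```text
t: 9.22
ee_pos: [0.4721, -0.0896, 0.2492]
ee_rot: [-0.424, 3.111, -0.005]
wrist_force: [1.6, -6.5, 1.5]
grip_width: 0.0122
finger_force: 30.0
```

Emit:
arm_command --pt "-0.03 0.1 0 0 0" --pt "-0.05 0.19 0 0 0"

```text
t: 9.48
ee_pos: [0.472, -0.0881, 0.2494]
ee_rot: [-0.424, 3.11, -0.006]
wrist_force: [2.4, -7.7, 3.0]
grip_width: 0.0126
finger_force: 30.0
```

Emit:
arm_command --pt "-0.03 0.1 0 0 0" --pt "-0.05 0.19 0 0 0"

```text
t: 9.72
ee_pos: [0.4718, -0.0866, 0.2496]
ee_rot: [-0.423, 3.11, -0.007]
wrist_force: [2.3, -9.7, 4.1]
grip_width: 0.0126
finger_force: 30.0
```

Emit:
arm_command --pt "-0.03 0.1 0 0 0" --pt "-0.05 0.19 0 0 0"

```text
t: 9.98
ee_pos: [0.4715, -0.0853, 0.2498]
ee_rot: [-0.422, 3.11, -0.008]
wrist_force: [2.2, -9.7, 5.3]
grip_width: 0.0125
finger_force: 29.9
```

```bash
python3 - <<'E'
from h import *
im,b,o=look("t2");print(st())
print("lip",rect("top",blob(b,(270,205,310,280)),.207));print("strip low",rect("top",blob(o,(280,250,305,290)),.089))
im0=cv2.imread("pics/top0.png");H,S,V=cv2.split(cv2.cvtColor(im0,cv2.COLOR_BGR2HSV));o0=(H>8)&(H<22)&(S>140)&(V>120)
for oo in(o0,o):
    ys,xs=np.nonzero(oo[265:276,275:310]); print("cols rows265-275",xs.mean()+275,len(xs))
E
```

```text
{'t': 10.025, 'ee_pos': [0.471, -0.085, 0.25], 'ee_rot': [-0.423, 3.11, -0.008], 'wrist_force': [2.202, -9.387, 4.886], 'ft_torque': [-1.937, -0.425, 0.02], 'grip_width': 0.013, 'finger_force': 29.94}
lip (array([421.5,  84.4]), array([133.3,   5. ]), 15.76)
strip low (array([356. ,  39.6]), array([27. , 10.6]), 11.7)
cols rows265-275 293.8 30
cols rows265-275 293.0 26
```

Emit:
arm_command --pt "-0.02 0.08 0 0 0" --pt "-0.04 0.15 0 0 0" --pt "-0.04 0.15 0 0 0" --pt "-0.04 0.15 0 0 0" --pt "-0.04 0.15 0 0 0" --pt "-0.04 0.15 0 0 0" --pt "-0.04 0.15 0 0 0" --pt "-0.04 0.15 0 0 0" --pt "-0.04 0.15 0 0 0" --pt "-0.04 0.15 0 0 0" --pt "-0.04 0.15 0 0 0" --pt "-0.04 0.15 0 0 0" --pt "-0.04 0.15 0 0 0"

```text
t: 11.65
ee_pos: [0.4713, -0.0842, 0.25]
ee_rot: [-0.422, 3.109, -0.009]
wrist_force: [1.6, -10.7, 5.8]
grip_width: 0.0121
finger_force: 29.9
```

```bash
python3 - <<'E'
from h import *
im,b,o=look("t3");print(st())
print("lip",rect("top",blob(b,(270,205,310,280)),.207));print("strip low",rect("top",blob(o,(280,250,305,290)),.089))
ys,xs=np.nonzero(o[265:276,275:310]); print("cols rows265-275",xs.mean()+275,len(xs))
E
```

```text
{'t': 11.7, 'ee_pos': [0.471, -0.084, 0.25], 'ee_rot': [-0.422, 3.109, -0.009], 'wrist_force': [2.124, -10.8, 6.628], 'ft_torque': [-2.005, -0.458, 0.049], 'grip_width': 0.013, 'finger_force': 29.917}
lip (array([406.2,  90.2]), array([162.9,   3.9]), 15.61)
strip low (array([355.6,  41.5]), array([26.9, 10.2]), 2.11)
cols rows265-275 292.57142857142856 28
```

```bash
cat > rock.py <<'E'
import sys,numpy as np
f=np.array([-.269,.963,0]);a0=np.radians(50.19)
def p(t): a=a0+np.radians(t);return 21.87*(-np.cos(a)*f+np.sin(a)*np.array([0,0,1]))
t0,t1,n,bf,bz=map(float,sys.argv[1:]);n=int(n)   # bf,bz: extra shift in cm along f / z, ramped
print([[*[float(round(v,2)) for v in p(t0+(t1-t0)*i/n)-p(t0)+i/n*(bf*f+np.array([0,0,bz]))],0,0] for i in range(1,n+1)])
E
python3 rock.py 0 15 12 -0.2 0
python3 -c "
exec(open('rock.py').read().split('t0,t1')[0])
C=np.array([43.36,5.06,8.12])
for t in range(0,85,5): print(t,np.round(C+p(t),2))" 
```

```text
[[-0.09, 0.34, 0.3, 0, 0], [-0.19, 0.69, 0.59, 0, 0], [-0.29, 1.04, 0.88, 0, 0], [-0.39, 1.4, 1.16, 0, 0], [-0.49, 1.76, 1.42, 0, 0], [-0.6, 2.13, 1.68, 0, 0], [-0.7, 2.51, 1.93, 0, 0], [-0.81, 2.89, 2.18, 0, 0], [-0.91, 3.27, 2.41, 0, 0], [-1.02, 3.66, 2.63, 0, 0], [-1.13, 4.06, 2.85, 0, 0], [-1.24, 4.45, 3.05, 0, 0]]
0 [47.13 -8.42 24.92]
5 [46.72 -6.96 26.08]
10 [46.28 -5.41 27.1 ]
15 [45.83 -3.78 27.97]
20 [45.35 -2.08 28.7 ]
25 [44.86 -0.32 29.26]
30 [44.36  1.47 29.67]
35 [43.85  3.29 29.91]
40 [43.34  5.13 29.99]
45 [42.83  6.97 29.9 ]
50 [42.32  8.79 29.65]
55 [41.82 10.58 29.23]
60 [41.33 12.33 28.65]
65 [40.86 14.02 27.91]
70 [40.4  15.65 27.02]
75 [39.97 17.2  25.99]
80 [39.56 18.65 24.83]
```

Emit:
arm_command --pt "-0.09 0.34 0.3 0 0" --pt "-0.19 0.69 0.59 0 0" --pt "-0.29 1.04 0.88 0 0" --pt "-0.39 1.4 1.16 0 0" --pt "-0.49 1.76 1.42 0 0" --pt "-0.6 2.13 1.68 0 0"

```text
t: 12.45
ee_pos: [0.4647, -0.0611, 0.2662]
ee_rot: [-0.424, 3.11, -0.005]
wrist_force: [2.4, -6.0, 0.5]
grip_width: 0.0123
finger_force: 30.1
```

```bash
python3 - <<'E'
from h import *
im,b,o=look("t4");print(st())
print("strip low",rect("top",blob(o,(275,250,305,290)),.089))
ys,xs=np.nonzero(o[265:276,275:310]); print("cols rows265-275",xs.mean()+275,len(xs))
E
```

```text
{'t': 12.5, 'ee_pos': [0.464, -0.06, 0.266], 'ee_rot': [-0.426, 3.11, -0.005], 'wrist_force': [2.097, -5.714, 2.565], 'ft_torque': [-1.412, -0.42, -0.02], 'grip_width': 0.012, 'finger_force': 29.871}
strip low (array([418.4,  24.9]), array([17. , 27.5]), 1.36)
cols rows265-275 292.4583333333333 24
```

Emit:
arm_command --pt "-0.1 0.38 0.25 0 0" --pt "-0.21 0.76 0.5 0 0" --pt "-0.31 1.14 0.73 0 0" --pt "-0.42 1.53 0.95 0 0" --pt "-0.53 1.93 1.17 0 0" --pt "-0.64 2.32 1.37 0 0"

```text
t: 13.25
ee_pos: [0.4573, -0.0356, 0.2794]
ee_rot: [-0.428, 3.112, -0.0]
wrist_force: [3.6, -4.1, -0.5]
grip_width: 0.0119
finger_force: 30.0
```

```bash
python3 - <<'E'
from h import *
im,b,o=look("t5");print(st())
ys,xs=np.nonzero(o[265:276,275:310]); print("cols rows265-275",xs.mean()+275,len(xs))
E
python3 rock.py 15 30 12 0 0
```

```text
{'t': 13.3, 'ee_pos': [0.457, -0.035, 0.28], 'ee_rot': [-0.429, 3.111, 0.0], 'wrist_force': [2.968, -3.525, 0.039], 'ft_torque': [-0.98, -0.47, 0.021], 'grip_width': 0.012, 'finger_force': 29.899}
cols rows265-275 292.2692307692308 26
[[-0.12, 0.42, 0.2, 0, 0], [-0.24, 0.84, 0.38, 0, 0], [-0.35, 1.27, 0.56, 0, 0], [-0.47, 1.7, 0.72, 0, 0], [-0.6, 2.13, 0.88, 0, 0], [-0.72, 2.57, 1.03, 0, 0], [-0.84, 3.01, 1.16, 0, 0], [-0.96, 3.45, 1.29, 0, 0], [-1.09, 3.9, 1.41, 0, 0], [-1.21, 4.35, 1.52, 0, 0], [-1.34, 4.8, 1.61, 0, 0], [-1.47, 5.25, 1.7, 0, 0]]
```

Emit:
arm_command --pt "-0.12 0.41 0.2 0 0" --pt "-0.23 0.83 0.38 0 0" --pt "-0.35 1.25 0.56 0 0" --pt "-0.46 1.67 0.72 0 0" --pt "-0.59 2.09 0.88 0 0" --pt "-0.71 2.52 1.03 0 0" --pt "-0.83 2.95 1.16 0 0" --pt "-0.94 3.39 1.29 0 0" --pt "-1.07 3.83 1.41 0 0" --pt "-1.19 4.27 1.52 0 0" --pt "-1.31 4.71 1.61 0 0" --pt "-1.44 5.16 1.7 0 0"

```text
t: 14.8
ee_pos: [0.442, 0.016, 0.2959]
ee_rot: [0.428, -3.111, 0.0]
wrist_force: [1.8, -1.5, -10.9]
grip_width: 0.012
finger_force: 30.5
```

```bash
python3 - <<'E'
from h import *
im,b,o=look("t6");print(st())
ys,xs=np.nonzero(o[265:276,275:310]); print("cols rows265-275",xs.mean()+275,len(xs))
cv2.imwrite("pics/s6.png",cv2.resize(viewer.snapshot("scene")[100:280,200:400,::-1],None,fx=3,fy=3,interpolation=cv2.INTER_CUBIC))
E
python3 rock.py 30 45 12 0 0
```

```text
{'t': 14.85, 'ee_pos': [0.442, 0.017, 0.296], 'ee_rot': [0.429, -3.111, -0.001], 'wrist_force': [-0.201, -0.779, -9.887], 'ft_torque': [-0.352, -0.129, -0.011], 'grip_width': 0.012, 'finger_force': 30.416}
cols rows265-275 nan 0
[[-0.13, 0.45, 0.08, 0, 0], [-0.25, 0.91, 0.14, 0, 0], [-0.38, 1.36, 0.2, 0, 0], [-0.51, 1.82, 0.24, 0, 0], [-0.64, 2.28, 0.28, 0, 0], [-0.77, 2.74, 0.3, 0, 0], [-0.89, 3.2, 0.32, 0, 0], [-1.02, 3.66, 0.32, 0, 0], [-1.15, 4.12, 0.31, 0, 0], [-1.28, 4.58, 0.3, 0, 0], [-1.41, 5.04, 0.27, 0, 0], [-1.53, 5.49, 0.23, 0, 0]]<stdin>:3: RuntimeWarning: Mean of empty slice.
  ret = ret.dtype.type(ret / rcount)
```

View pics/s6.png

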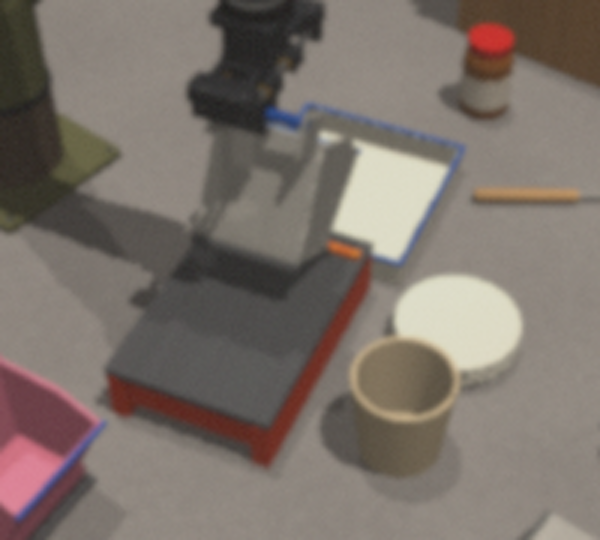

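The tub is rocked about 30° and its front bar is at the strip. The strip's far end shows orange at (345,249) in the crop. I'll check how far the strip is pressed against the first scene picture.

```bash
cat >> h.py <<'E'
def press(im=None,box=(295,165,340,200)):
    if im is None: im=np.ascontiguousarray(viewer.snapshot("scene")[:,:,::-1])
    H,S,V=cv2.split(cv2.cvtColor(im,cv2.COLOR_BGR2HSV));m=(H>7)&(H<24)&(S>130)&(V>110)
    m=blob(m,box);ys,xs=np.nonzero(m);P=ray("scene",np.c_[xs,ys],.089)[:,:2]*1000
    f=np.array([-.269,.963]);l=np.array([.963,.269]);a=P@f;b=P@l
    k=b>505
    return len(xs),np.round([a[k].mean(),a[k].min(),a[k].max(),b.min(),b.max()],1)
E
python3 - <<'E'
from h import *
im=cv2.imread("pics/scene0.png");print(press(im))
print(press())
E
```

```text
(62, array([-65.1, -72.8, -57.2, 463.6, 532.3]))
(34, array([-60.7, -68.2, -52.9, 495.1, 532.3]))
```

Emit:
arm_command --pt "-0.13 0.45 0.07 0 0" --pt "-0.25 0.91 0.13 0 0" --pt "-0.38 1.36 0.18 0 0" --pt "-0.51 1.82 0.22 0 0" --pt "-0.64 2.28 0.26 0 0" --pt "-0.77 2.74 0.28 0 0" --pt "-0.89 3.2 0.29 0 0"

```text
t: 15.82
ee_pos: [0.4335, 0.0479, 0.299]
ee_rot: [0.428, -3.112, 0.001]
wrist_force: [0.7, -2.5, -14.4]
grip_width: 0.0124
finger_force: 30.9
```

```bash
python3 - <<'E'
from h import *
print(press());print(st())
E
python3 rock.py 38.75 60 15 0 0
```

```text
(36, array([-61. , -69.6, -52.9, 495.1, 532.3]))
{'t': 15.875, 'ee_pos': [0.433, 0.049, 0.299], 'ee_rot': [0.429, -3.111, -0.0], 'wrist_force': [0.533, -3.02, -14.032], 'ft_torque': [-0.74, -0.122, -0.015], 'grip_width': 0.013, 'finger_force': 30.751}
[[-0.15, 0.52, 0.0, 0, 0], [-0.29, 1.04, -0.01, 0, 0], [-0.44, 1.56, -0.03, 0, 0], [-0.58, 2.08, -0.07, 0, 0], [-0.73, 2.6, -0.12, 0, 0], [-0.87, 3.12, -0.18, 0, 0], [-1.01, 3.63, -0.26, 0, 0], [-1.16, 4.15, -0.35, 0, 0], [-1.3, 4.66, -0.45, 0, 0], [-1.44, 5.17, -0.57, 0, 0], [-1.58, 5.67, -0.7, 0, 0], [-1.72, 6.17, -0.84, 0, 0], [-1.86, 6.67, -0.99, 0, 0], [-2.0, 7.17, -1.16, 0, 0], [-2.14, 7.66, -1.34, 0, 0]]
```

Emit:
arm_command --pt "0 0 -0.1 0 0" --pt "0 0 -0.15 0 0"

```text
t: 16.12
ee_pos: [0.4342, 0.0479, 0.2987]
ee_rot: [-0.427, 3.111, -0.0]
wrist_force: [-3.9, -2.3, 3.4]
grip_width: 0.0118
finger_force: 29.6
```

```bash
python3 - <<'E'
from h import *
print(press());print(st())
E
```

```text
(35, array([-61.3, -69.6, -52.9, 495.1, 532.3]))
{'t': 16.175, 'ee_pos': [0.434, 0.048, 0.299], 'ee_rot': [-0.427, 3.111, -0.0], 'wrist_force': [-2.459, -3.594, 2.427], 'ft_torque': [-0.734, 0.68, -0.03], 'grip_width': 0.012, 'finger_force': 29.622}
```

Emit:
arm_command --pt "-0.15 0.52 0.0 0 0" --pt "-0.29 1.04 -0.01 0 0" --pt "-0.44 1.56 -0.03 0 0" --pt "-0.58 2.08 -0.06 0 0" --pt "-0.73 2.6 -0.1 0 0" --pt "-0.87 3.12 -0.16 0 0" --pt "-1.01 3.63 -0.24 0 0"

```text
t: 17.05
ee_pos: [0.4235, 0.0845, 0.2948]
ee_rot: [0.428, -3.112, 0.0]
wrist_force: [-0.8, -3.1, -2.0]
grip_width: 0.0127
finger_force: 29.9
```

```bash
python3 - <<'E'
from h import *
print(press());print(st())
E
python3 rock.py 48.7 60 8 0 0;python3 rock.py 60 75 12 0 0
```

```text
(35, array([-60.3, -68.2, -51.5, 495.1, 532.3]))
{'t': 17.1, 'ee_pos': [0.423, 0.085, 0.295], 'ee_rot': [0.429, -3.111, -0.001], 'wrist_force': [-1.312, -2.948, -4.72], 'ft_torque': [-0.774, 0.06, 0.003], 'grip_width': 0.012, 'finger_force': 29.983}
[[-0.14, 0.51, -0.09, 0, 0], [-0.29, 1.02, -0.19, 0, 0], [-0.43, 1.53, -0.31, 0, 0], [-0.57, 2.03, -0.44, 0, 0], [-0.71, 2.53, -0.58, 0, 0], [-0.85, 3.03, -0.73, 0, 0], [-0.98, 3.52, -0.9, 0, 0], [-1.12, 4.01, -1.08, 0, 0]]
[[-0.12, 0.43, -0.17, 0, 0], [-0.24, 0.86, -0.35, 0, 0], [-0.36, 1.28, -0.54, 0, 0], [-0.47, 1.7, -0.74, 0, 0], [-0.59, 2.11, -0.94, 0, 0], [-0.7, 2.52, -1.16, 0, 0], [-0.82, 2.92, -1.39, 0, 0], [-0.93, 3.32, -1.62, 0, 0], [-1.04, 3.72, -1.87, 0, 0], [-1.15, 4.11, -2.12, 0, 0], [-1.25, 4.49, -2.38, 0, 0], [-1.36, 4.87, -2.65, 0, 0]]
```

Emit:
arm_command --pt "-0.14 0.51 -0.09 0 0" --pt "-0.29 1.02 -0.19 0 0" --pt "-0.43 1.53 -0.31 0 0" --pt "-0.57 2.03 -0.44 0 0" --pt "-0.71 2.53 -0.58 0 0" --pt "-0.85 3.03 -0.73 0 0" --pt "-0.98 3.52 -0.9 0 0" --pt "-1.12 4.01 -1.08 0 0"

```text
t: 18.1
ee_pos: [0.4123, 0.1246, 0.2844]
ee_rot: [0.428, -3.112, -0.0]
wrist_force: [-1.0, -3.9, -8.0]
grip_width: 0.0123
finger_force: 30.6
```

```bash
python3 - <<'E'
from h import *
print(press());print(st())
E
```

```text
(36, array([-58.9, -66.8, -50. , 495.1, 533.7]))
{'t': 18.15, 'ee_pos': [0.412, 0.125, 0.284], 'ee_rot': [0.429, -3.112, -0.001], 'wrist_force': [0.625, -3.712, -9.225], 'ft_torque': [-1.148, -0.139, -0.05], 'grip_width': 0.013, 'finger_force': 30.725}
```

Emit:
arm_command --pt "-0.12 0.42 -0.17 0 0" --pt "-0.24 0.84 -0.36 0 0" --pt "-0.35 1.25 -0.55 0 0" --pt "-0.46 1.66 -0.76 0 0" --pt "-0.58 2.06 -0.96 0 0" --pt "-0.68 2.46 -1.18 0 0" --pt "-0.8 2.85 -1.42 0 0" --pt "-0.91 3.24 -1.65 0 0"

```text
t: 19.15
ee_pos: [0.4033, 0.1572, 0.2679]
ee_rot: [-0.428, 3.112, 0.001]
wrist_force: [-1.2, -3.4, -6.6]
grip_width: 0.0123
finger_force: 30.2
```

```bash
python3 - <<'E'
from h import *
print(press());print(st())
im=viewer.snapshot("top")[:,:,::-1];cv2.imwrite("pics/t9.png",cv2.resize(im[190:310,190:390],None,fx=3,fy=3,interpolation=cv2.INTER_CUBIC))
E
python3 rock.py 70 80 10 0 0
```

```text
(37, array([-57.7, -65.4, -49.6, 495.1, 533.7]))
{'t': 19.2, 'ee_pos': [0.403, 0.158, 0.268], 'ee_rot': [0.429, -3.112, -0.001], 'wrist_force': [-0.626, -2.751, -5.95], 'ft_torque': [-0.882, 0.07, -0.01], 'grip_width': 0.013, 'finger_force': 30.054}
[[-0.09, 0.32, -0.19, 0, 0], [-0.18, 0.63, -0.4, 0, 0], [-0.26, 0.94, -0.6, 0, 0], [-0.35, 1.24, -0.81, 0, 0], [-0.43, 1.55, -1.03, 0, 0], [-0.52, 1.84, -1.25, 0, 0], [-0.6, 2.14, -1.48, 0, 0], [-0.68, 2.43, -1.71, 0, 0], [-0.76, 2.72, -1.95, 0, 0], [-0.84, 3.0, -2.2, 0, 0]]
```

View pics/t9.png

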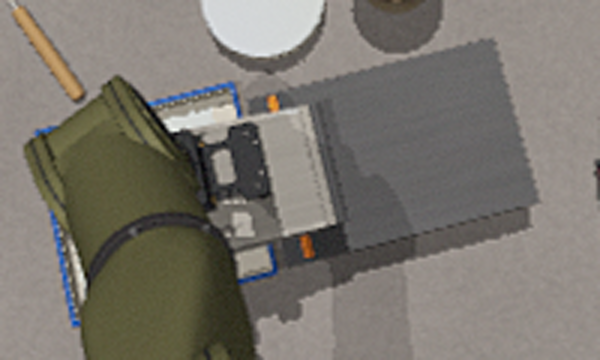

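At about 70° the wall is over the tray and the strip is pressed about 7.4 mm. I'll back off slightly while going on to 80°.

Emit:
arm_command --pt "-0.08 0.28 -0.19 0 0" --pt "-0.16 0.57 -0.4 0 0" --pt "-0.24 0.86 -0.6 0 0" --pt "-0.32 1.14 -0.81 0 0" --pt "-0.4 1.43 -1.03 0 0" --pt "-0.48 1.7 -1.25 0 0" --pt "-0.56 1.99 -1.48 0 0" --pt "-0.63 2.26 -1.71 0 0" --pt "-0.7 2.53 -1.95 0 0" --pt "-0.78 2.79 -2.2 0 0"

```text
t: 20.5
ee_pos: [0.3958, 0.1851, 0.2459]
ee_rot: [-0.428, 3.112, 0.001]
wrist_force: [-0.9, -0.4, -1.1]
grip_width: 0.0122
finger_force: 29.7
```

```bash
python3 - <<'E'
from h import *
print(press());print(st())
cv2.imwrite("pics/s10.png",cv2.resize(viewer.snapshot("scene")[100:280,200:400,::-1],None,fx=3,fy=3,interpolation=cv2.INTER_CUBIC))
E
```

```text
(35, array([-58.2, -66.5, -49.6, 495.1, 533.7]))
{'t': 20.55, 'ee_pos': [0.396, 0.185, 0.246], 'ee_rot': [-0.429, 3.112, 0.001], 'wrist_force': [0.047, -0.865, -3.355], 'ft_torque': [-0.317, -0.065, 0.029], 'grip_width': 0.012, 'finger_force': 29.792}
```

View pics/s10.png

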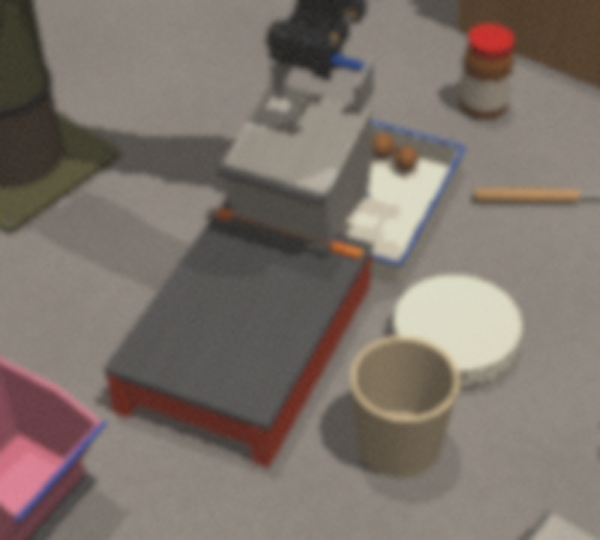

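Two walnuts are already visible in the tray at (382,145) and (405,158), and the tub is at about 80°. I'll go slightly further and hold so the rest can roll out.

Emit:
arm_command --pt "-0.07 0.25 -0.22 0 0" --pt "-0.14 0.5 -0.45 0 0" --pt "-0.21 0.75 -0.69 0 0" --pt "-0.21 0.75 -0.69 0 0" --pt "-0.21 0.75 -0.69 0 0" --pt "-0.21 0.75 -0.69 0 0" --pt "-0.21 0.75 -0.69 0 0" --pt "-0.21 0.75 -0.69 0 0" --pt "-0.21 0.75 -0.69 0 0" --pt "-0.21 0.75 -0.69 0 0" --pt "-0.21 0.75 -0.69 0 0" --pt "-0.21 0.75 -0.69 0 0" --pt "-0.21 0.75 -0.69 0 0" --pt "-0.21 0.75 -0.69 0 0"

```text
t: 22.35
ee_pos: [0.3936, 0.1922, 0.2391]
ee_rot: [-0.428, 3.112, 0.0]
wrist_force: [0.2, -0.6, -2.3]
grip_width: 0.012
finger_force: 29.8
```

```bash
python3 - <<'E'
from h import *
print(press());print(st())
for n in("scene","top"):
    viewer.snapshot(n)
    print(n,[(round(d["p"],2),np.round(d["centre"]),int(d["region"].sum())) for d in viewer.masks_of("walnut0",n)])
E
python3 rock.py 83 58 17 0 0; python3 rock.py 58 40 12 0 0
```

```text
(36, array([-58.5, -66.8, -49.6, 495.1, 533.7]))
{'t': 22.4, 'ee_pos': [0.394, 0.192, 0.239], 'ee_rot': [-0.428, 3.112, 0.0], 'wrist_force': [1.128, 0.048, -2.278], 'ft_torque': [-0.2, -0.262, 0.053], 'grip_width': 0.012, 'finger_force': 29.752}
scene [(0.47, array([340., 151.]), 37), (0.44, array([329., 145.]), 48)]
top []
[[0.11, -0.4, 0.38, 0, 0], [0.23, -0.81, 0.75, 0, 0], [0.34, -1.22, 1.1, 0, 0], [0.46, -1.65, 1.45, 0, 0], [0.58, -2.08, 1.78, 0, 0], [0.71, -2.53, 2.11, 0, 0], [0.83, -2.98, 2.42, 0, 0], [0.96, -3.43, 2.72, 0, 0], [1.09, -3.9, 3.0, 0, 0], [1.22, -4.37, 3.28, 0, 0], [1.35, -4.85, 3.54, 0, 0], [1.49, -5.33, 3.79, 0, 0], [1.63, -5.82, 4.02, 0, 0], [1.77, -6.32, 4.25, 0, 0], [1.91, -6.82, 4.45, 0, 0], [2.05, -7.33, 4.65, 0, 0], [2.19, -7.84, 4.83, 0, 0]]
[[0.15, -0.53, 0.17, 0, 0], [0.3, -1.06, 0.33, 0, 0], [0.44, -1.59, 0.47, 0, 0], [0.59, -2.13, 0.6, 0, 0], [0.75, -2.67, 0.71, 0, 0], [0.9, -3.21, 0.81, 0, 0], [1.05, -3.76, 0.9, 0, 0], [1.2, -4.3, 0.97, 0, 0], [1.36, -4.85, 1.02, 0, 0], [1.51, -5.4, 1.06, 0, 0], [1.66, -5.95, 1.08, 0, 0], [1.82, -6.5, 1.09, 0, 0]]
```

Emit:
arm_command --pt "0.11 -0.4 0.38 0 0" --pt "0.23 -0.8 0.75 0 0" --pt "0.34 -1.2 1.1 0 0" --pt "0.46 -1.63 1.45 0 0" --pt "0.57 -2.05 1.78 0 0" --pt "0.7 -2.49 2.11 0 0" --pt "0.82 -2.94 2.42 0 0" --pt "0.95 -3.38 2.72 0 0" --pt "1.08 -3.85 3.0 0 0" --pt "1.2 -4.31 3.28 0 0" --pt "1.33 -4.78 3.54 0 0" --pt "1.47 -5.26 3.79 0 0" --pt "1.61 -5.74 4.02 0 0" --pt "1.75 -6.23 4.25 0 0" --pt "1.89 -6.73 4.45 0 0" --pt "2.02 -7.23 4.65 0 0" --pt "2.16 -7.74 4.83 0 0"

```text
t: 24.72
ee_pos: [0.4149, 0.1145, 0.2874]
ee_rot: [0.428, -3.112, -0.0]
wrist_force: [0.3, -3.1, -15.8]
grip_width: 0.0114
finger_force: 30.9
```

```bash
python3 - <<'E'
from h import *
print(press());print(st())
for n in("scene","top"):
    im=viewer.snapshot(n)
    print(n,[(round(d["p"],2),np.round(d["centre"]),int(d["region"].sum())) for d in viewer.masks_of("walnut0",n)])
    cv2.imwrite(f"pics/r1{n}.png",im[:,:,::-1])
E
```

```text
(34, array([-60.7, -68.2, -52.9, 495.1, 532.3]))
{'t': 24.775, 'ee_pos': [0.415, 0.114, 0.288], 'ee_rot': [0.427, -3.112, 0.001], 'wrist_force': [0.811, -4.506, -16.167], 'ft_torque': [-0.456, -0.09, 0.081], 'grip_width': 0.011, 'finger_force': 30.888}
scene [(0.74, array([411., 164.]), 442)]
top [(0.66, array([223., 268.]), 76), (0.66, array([224., 290.]), 80)]
```

Emit:
arm_command --pt "0 0 -0.1 0 0" --pt "0 0 -0.15 0 0"

```text
t: 25.22
ee_pos: [0.4152, 0.1151, 0.2859]
ee_rot: [-0.429, 3.112, 0.001]
wrist_force: [0.1, -3.5, -14.8]
grip_width: 0.0113
finger_force: 30.8
```

```bash
python3 - <<'E'
from h import *
print(press());print(st())
E
```

```text
(34, array([-60.7, -68.2, -52.9, 495.1, 532.3]))
{'t': 25.275, 'ee_pos': [0.415, 0.115, 0.286], 'ee_rot': [-0.428, 3.112, 0.0], 'wrist_force': [1.25, -3.364, -14.796], 'ft_torque': [-0.392, -0.057, 0.013], 'grip_width': 0.011, 'finger_force': 30.78}
```

```bash
python3 - <<'E'
from h import *
s=viewer.snapshot("scene")[:,:,::-1];t=viewer.snapshot("top")[:,:,::-1]
a=cv2.resize(s[120:210,250:350],(500,450),interpolation=cv2.INTER_CUBIC)
b=cv2.resize(t[205:307,200:268],(300,450),interpolation=cv2.INTER_CUBIC)
cv2.imwrite("pics/m1.png",np.hstack([a,b]))
E
```

```text
(no output)
```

View pics/m1.png

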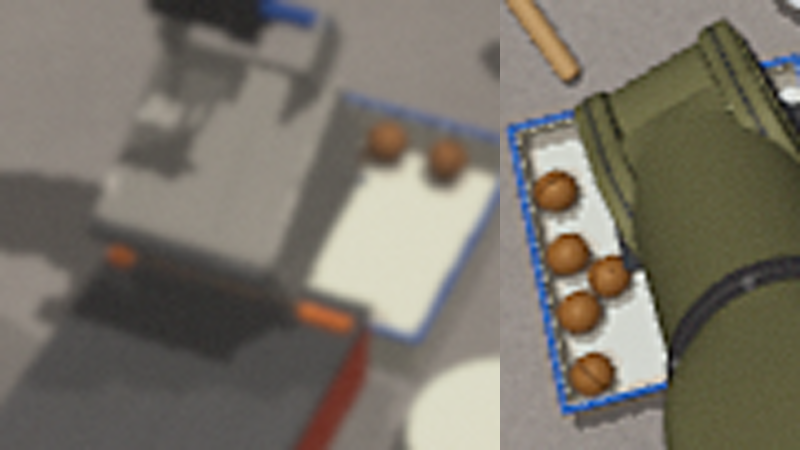

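All five walnuts are in the tray at (557,190), (568,254), (608,277), (580,312) and (591,374) in the right half. Next I'll lower a little so the bar carries load on the riser again.

Emit:
arm_command --pt "0 0 -0.1 0 0" --pt "0 0 -0.15 0 0"

```text
t: 25.62
ee_pos: [0.415, 0.1146, 0.2842]
ee_rot: [0.428, -3.112, 0.0]
wrist_force: [0.6, -3.5, -16.0]
grip_width: 0.0117
finger_force: 30.8
```

```bash
python3 - <<'E'
from h import *
print(press());print(st())
E
```

```text
(35, array([-60.3, -68.2, -51.5, 495.1, 532.3]))
{'t': 25.675, 'ee_pos': [0.415, 0.115, 0.284], 'ee_rot': [0.428, -3.112, 0.0], 'wrist_force': [0.863, -2.593, -15.978], 'ft_torque': [-0.351, -0.074, -0.072], 'grip_width': 0.011, 'finger_force': 30.862}
```

```bash
python3 - <<'E'
from h import *
from scipy.optimize import least_squares
f=np.array([-.269,.963,0]);l=np.array([.963,.269,0]);z=np.array([0,0,1.])
def pts(v,M):
    fb,lb,h,th=v[0],v[1],v[2],v[3]
    out=[]
    for x,y,zz in M:
        dx,dz=x-.045,zz-.007
        out.append(f*(fb+dx*np.cos(th)+dz*np.sin(th))+l*(lb-y)+z*(h-dx*np.sin(th)+dz*np.cos(th)))
    return np.array(out)
# tub y = left of forward -> -l ; right side seen by scene camera: y=-.065
M=[(-.0575,-.065,.02),(-.0575,.065,.02),(-.0575,-.065,.15),(-.095,-.05,.175)]
obs=np.array([(307,174),(269,163),(317,139),(313,123.6)],float)
h0=.087
for th in(50,57,65,75): print(th,np.round(proj("scene",pts([-.0688,.4302,h0,np.radians(th)],M)),1).tolist())
r=least_squares(lambda v:np.r_[(proj("scene",pts(v,M))-obs).ravel()],[-.0688,.4302,h0,1.])
print(np.round(r.x,4),np.degrees(r.x[3]),np.round(r.fun,1))
print(np.round(pts(r.x,[(-.095,0,.175)]),4))
E
```

```text
50 [[302.1, 176.0], [267.2, 165.4], [314.0, 138.9], [309.4, 127.8]]
57 [[303.5, 172.6], [268.5, 162.1], [316.3, 136.9], [312.5, 124.9]]
65 [[305.1, 168.9], [270.2, 158.5], [318.8, 135.6], [315.7, 122.8]]
75 [[307.1, 164.7], [272.4, 154.5], [321.4, 135.3], [319.3, 122.0]]
[-0.0861  0.4458  0.1074  0.9445] 54.11487417424858 [-1.9  0.1  0.4  0.3  0.9 -2.   0.6  1.5]
[[0.438  0.0891 0.3193]]
```

Emit:
arm_command --pt "0 0 -0.08 0 0" --pt "0 0 -0.08 0 0"

```text
t: 25.92
ee_pos: [0.415, 0.1146, 0.2834]
ee_rot: [0.428, -3.112, 0.0]
wrist_force: [0.2, -3.1, -16.5]
grip_width: 0.0112
finger_force: 30.9
```

Emit:
arm_command --pt "0 0 -0.08 0 0" --pt "0 0 -0.08 0 0"

```text
t: 26.18
ee_pos: [0.4151, 0.1147, 0.2827]
ee_rot: [0.428, -3.112, -0.0]
wrist_force: [0.7, -2.9, -16.2]
grip_width: 0.0111
finger_force: 30.9
```

Emit:
arm_command --pt "0 0 -0.1 0 0" --pt "0 0 -0.1 0 0"

```text
t: 26.42
ee_pos: [0.4152, 0.1156, 0.2823]
ee_rot: [-0.429, 3.111, 0.002]
wrist_force: [-2.5, -1.2, -6.8]
grip_width: 0.0113
finger_force: 30.1
```

Emit:
arm_command --pt "0 0 -0.1 0 0" --pt "0 0 -0.1 0 0"

```text
t: 26.68
ee_pos: [0.4156, 0.1161, 0.2817]
ee_rot: [-0.429, 3.11, 0.003]
wrist_force: [-5.2, 0.3, 4.6]
grip_width: 0.0113
finger_force: 29.3
```

```bash
python3 - <<'E'
from h import *
print(press());print(st())
E
```

```text
(36, array([-60.6, -68.6, -51.5, 495.1, 532.3]))
{'t': 26.725, 'ee_pos': [0.416, 0.116, 0.282], 'ee_rot': [-0.429, 3.11, 0.003], 'wrist_force': [-4.292, 1.405, 5.671], 'ft_torque': [0.598, 0.954, -0.017], 'grip_width': 0.011, 'finger_force': 29.141}
```

The bar is back on the riser, and the tub weighs about 16 N. I'll go back down in small steps, keeping the vertical pull low.

```bash
python3 rock.py 58 50 6 0.03 0; python3 rock.py 50 42 6 0.03 0;python3 rock.py 42 34 6 0.03 0;python3 rock.py 34 26 6 0 0
```

```text
[[0.13, -0.46, 0.15, 0, 0], [0.26, -0.93, 0.3, 0, 0], [0.39, -1.4, 0.43, 0, 0], [0.52, -1.87, 0.54, 0, 0], [0.65, -2.34, 0.65, 0, 0], [0.79, -2.82, 0.75, 0, 0]]
[[0.13, -0.48, 0.08, 0, 0], [0.27, -0.96, 0.16, 0, 0], [0.4, -1.44, 0.22, 0, 0], [0.54, -1.92, 0.27, 0, 0], [0.67, -2.41, 0.3, 0, 0], [0.81, -2.89, 0.33, 0, 0]]
[[0.14, -0.49, 0.01, 0, 0], [0.27, -0.97, 0.02, 0, 0], [0.41, -1.46, 0.01, 0, 0], [0.54, -1.94, -0.02, 0, 0], [0.68, -2.42, -0.05, 0, 0], [0.81, -2.91, -0.1, 0, 0]]
[[0.14, -0.49, -0.06, 0, 0], [0.27, -0.97, -0.13, 0, 0], [0.41, -1.46, -0.21, 0, 0], [0.54, -1.94, -0.3, 0, 0], [0.68, -2.42, -0.4, 0, 0], [0.81, -2.9, -0.52, 0, 0]]
```

Emit:
arm_command --pt "0.14 -0.51 0.17 0 0" --pt "0.29 -1.04 0.32 0 0" --pt "0.44 -1.56 0.46 0 0"

```text
t: 27.1
ee_pos: [0.4202, 0.0994, 0.2861]
ee_rot: [-0.428, 3.11, 0.001]
wrist_force: [-3.8, 0.5, 4.7]
grip_width: 0.0114
finger_force: 29.2
```

Emit:
arm_command --pt "0.12 -0.42 0.1 0 0" --pt "0.24 -0.84 0.2 0 0" --pt "0.35 -1.26 0.29 0 0" --pt "0.48 -1.74 0.37 0 0"

```text
t: 27.6
ee_pos: [0.425, 0.0815, 0.2893]
ee_rot: [-0.428, 3.111, 0.0]
wrist_force: [-1.3, 1.1, 3.3]
grip_width: 0.0111
finger_force: 29.3
```

```bash
python3 - <<'E'
from h import *
print(press());print(st())
E
```

```text
(35, array([-62.3, -70. , -54.3, 495.1, 532.3]))
{'t': 27.65, 'ee_pos': [0.425, 0.081, 0.289], 'ee_rot': [-0.426, 3.111, -0.001], 'wrist_force': [-1.011, -0.581, 5.367], 'ft_torque': [0.221, 0.379, 0.068], 'grip_width': 0.011, 'finger_force': 29.17}
```

Emit:
arm_command --pt "0.13 -0.45 0.08 0 0" --pt "0.26 -0.91 0.14 0 0" --pt "0.38 -1.36 0.19 0 0" --pt "0.51 -1.82 0.22 0 0" --pt "0.64 -2.27 0.25 0 0"

```text
t: 28.28
ee_pos: [0.4309, 0.0586, 0.2913]
ee_rot: [0.428, -3.112, -0.0]
wrist_force: [2.0, -0.1, -4.7]
grip_width: 0.0106
finger_force: 30.0
```

```bash
python3 - <<'E'
from h import *
print(press());print(st())
E
```

```text
(35, array([-62.6, -71.1, -54.3, 495.1, 532.3]))
{'t': 28.325, 'ee_pos': [0.431, 0.058, 0.291], 'ee_rot': [-0.426, 3.113, -0.001], 'wrist_force': [2.096, 0.084, -4.199], 'ft_torque': [0.273, -0.309, 0.064], 'grip_width': 0.011, 'finger_force': 29.904}
```

Emit:
arm_command --pt "0.13 -0.46 0.01 0 0" --pt "0.26 -0.93 0.02 0 0" --pt "0.39 -1.4 0.01 0 0" --pt "0.52 -1.87 -0.02 0 0"

```text
t: 28.82
ee_pos: [0.4357, 0.0399, 0.2911]
ee_rot: [0.428, -3.112, -0.0]
wrist_force: [1.3, 0.2, -7.2]
grip_width: 0.0105
finger_force: 30.2
```

```bash
python3 - <<'E'
from h import *
print(press());print(st())
E
```

```text
(36, array([-63.5, -71.4, -55.7, 493.9, 532.3]))
{'t': 28.875, 'ee_pos': [0.436, 0.039, 0.291], 'ee_rot': [0.426, -3.112, 0.001], 'wrist_force': [2.015, -0.461, -7.425], 'ft_torque': [0.421, -0.267, -0.023], 'grip_width': 0.011, 'finger_force': 30.173}
```

Emit:
arm_command --pt "0.13 -0.46 -0.05 0 0" --pt "0.26 -0.92 -0.11 0 0" --pt "0.38 -1.37 -0.18 0 0" --pt "0.51 -1.83 -0.25 0 0" --pt "0.63 -2.28 -0.33 0 0"

```text
t: 29.5
ee_pos: [0.4426, 0.0171, 0.2884]
ee_rot: [-0.427, 3.112, -0.0]
wrist_force: [1.0, -1.4, 0.2]
grip_width: 0.0102
finger_force: 30.1
```

```bash
python3 - <<'E'
from h import *
print(press());print(st())
E
python3 rock.py 30 20 8 0 0;python3 rock.py 20 10 8 0 0;python3 rock.py 10 0 8 0 0
```

```text
(35, array([-63.9, -72.5, -55.7, 493.9, 532.3]))
{'t': 29.55, 'ee_pos': [0.443, 0.016, 0.288], 'ee_rot': [-0.426, 3.112, -0.001], 'wrist_force': [1.745, -1.169, 0.287], 'ft_torque': [0.091, -0.212, 0.041], 'grip_width': 0.01, 'finger_force': 30.112}
[[0.13, -0.45, -0.09, 0, 0], [0.25, -0.9, -0.18, 0, 0], [0.38, -1.35, -0.29, 0, 0], [0.5, -1.8, -0.41, 0, 0], [0.63, -2.24, -0.53, 0, 0], [0.75, -2.68, -0.67, 0, 0], [0.87, -3.12, -0.82, 0, 0], [0.99, -3.55, -0.97, 0, 0]]
[[0.12, -0.43, -0.17, 0, 0], [0.24, -0.86, -0.34, 0, 0], [0.36, -1.28, -0.53, 0, 0], [0.47, -1.7, -0.72, 0, 0], [0.59, -2.11, -0.93, 0, 0], [0.71, -2.53, -1.14, 0, 0], [0.82, -2.93, -1.37, 0, 0], [0.93, -3.33, -1.6, 0, 0]]
[[0.11, -0.4, -0.24, 0, 0], [0.22, -0.79, -0.49, 0, 0], [0.33, -1.17, -0.75, 0, 0], [0.43, -1.55, -1.02, 0, 0], [0.54, -1.93, -1.3, 0, 0], [0.64, -2.3, -1.58, 0, 0], [0.74, -2.66, -1.87, 0, 0], [0.84, -3.01, -2.18, 0, 0]]
```

Emit:
arm_command --pt "0.12 -0.44 -0.08 0 0" --pt "0.24 -0.87 -0.17 0 0" --pt "0.37 -1.31 -0.27 0 0" --pt "0.49 -1.75 -0.38 0 0" --pt "0.61 -2.18 -0.5 0 0" --pt "0.73 -2.6 -0.63 0 0"

```text
t: 30.3
ee_pos: [0.45, -0.0095, 0.2822]
ee_rot: [-0.427, 3.111, -0.002]
wrist_force: [-0.3, -2.8, 7.2]
grip_width: 0.0102
finger_force: 30.2
```

```bash
python3 - <<'E'
from h import *
print(press());print(st())
E
```

```text
(35, array([-65.2, -72.8, -57.2, 493.9, 534.2]))
{'t': 30.35, 'ee_pos': [0.45, -0.01, 0.282], 'ee_rot': [-0.425, 3.112, -0.002], 'wrist_force': [1.184, -3.105, 6.609], 'ft_torque': [-0.28, -0.122, -0.063], 'grip_width': 0.011, 'finger_force': 30.197}
```

Emit:
arm_command --pt "0.06 -0.22 0.05 0 0" --pt "0.15 -0.54 0 0 0" --pt "0.24 -0.87 -0.12 0 0" --pt "0.36 -1.3 -0.29 0 0" --pt "0.48 -1.73 -0.46 0 0" --pt "0.6 -2.15 -0.65 0 0"

```text
t: 31.1
ee_pos: [0.4555, -0.0305, 0.2751]
ee_rot: [0.428, -3.112, 0.0]
wrist_force: [0.8, -0.5, -0.3]
grip_width: 0.0103
finger_force: 30.2
```

```bash
python3 - <<'E'
from h import *
print(press());print(st())
im=viewer.snapshot("scene")[:,:,::-1];cv2.imwrite("pics/m2.png",cv2.resize(im[120:230,230:350],(600,550),interpolation=cv2.INTER_CUBIC))
E
```

```text
(36, array([-65.2, -72.8, -57.2, 493.9, 534.2]))
{'t': 31.15, 'ee_pos': [0.456, -0.031, 0.275], 'ee_rot': [0.426, -3.112, 0.001], 'wrist_force': [1.084, -0.294, -2.678], 'ft_torque': [0.217, -0.212, -0.009], 'grip_width': 0.01, 'finger_force': 30.223}
```

View pics/m2.png

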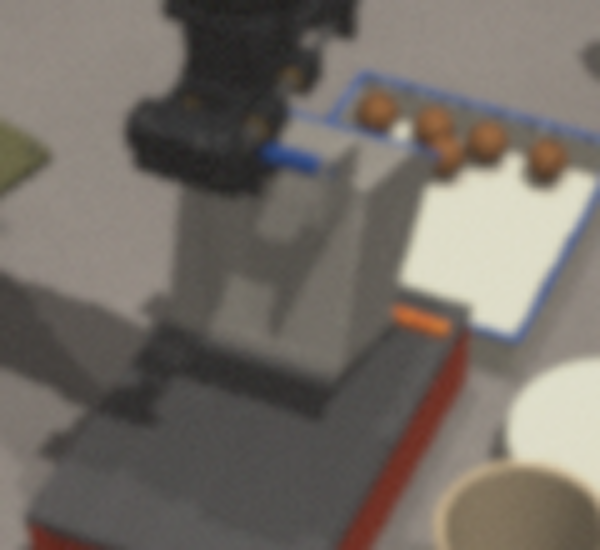

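All five walnuts sit in the tray, at (378,108), (435,122), (445,152), (487,140) and (547,158). The tub is at about 18° with its bar on the riser, so I'll ease it down the rest of the way.

```bash
python3 rock.py 18 8 8 0 0.05;python3 rock.py 8 0 8 0 0
```

```text
[[0.12, -0.42, -0.18, 0, 0], [0.24, -0.85, -0.36, 0, 0], [0.35, -1.26, -0.56, 0, 0], [0.47, -1.67, -0.76, 0, 0], [0.58, -2.08, -0.97, 0, 0], [0.69, -2.49, -1.2, 0, 0], [0.81, -2.88, -1.43, 0, 0], [0.92, -3.28, -1.67, 0, 0]]
[[0.09, -0.31, -0.2, 0, 0], [0.17, -0.62, -0.41, 0, 0], [0.26, -0.92, -0.63, 0, 0], [0.34, -1.22, -0.85, 0, 0], [0.42, -1.52, -1.08, 0, 0], [0.51, -1.81, -1.31, 0, 0], [0.59, -2.1, -1.54, 0, 0], [0.67, -2.38, -1.79, 0, 0]]
```

Emit:
arm_command --pt "0.12 -0.42 -0.18 0 0" --pt "0.24 -0.85 -0.36 0 0" --pt "0.35 -1.26 -0.56 0 0" --pt "0.47 -1.67 -0.76 0 0"

```text
t: 31.7
ee_pos: [0.4602, -0.0472, 0.2675]
ee_rot: [0.427, -3.112, 0.0]
wrist_force: [0.3, -0.2, -1.6]
grip_width: 0.0104
finger_force: 30.0
```

Emit:
arm_command --pt "0.11 -0.41 -0.21 0 0" --pt "0.22 -0.82 -0.44 0 0" --pt "0.34 -1.21 -0.67 0 0" --pt "0.45 -1.61 -0.91 0 0"

```text
t: 32.2
ee_pos: [0.4647, -0.0633, 0.2584]
ee_rot: [0.427, -3.112, 0.0]
wrist_force: [0.5, -2.2, 0.3]
grip_width: 0.0099
finger_force: 30.0
```

Emit:
arm_command --pt "0.08 -0.3 -0.18 0 0" --pt "0.17 -0.6 -0.37 0 0" --pt "0.25 -0.9 -0.57 0 0" --pt "0.33 -1.2 -0.79 0 0"

```text
t: 32.7
ee_pos: [0.468, -0.0752, 0.2506]
ee_rot: [0.428, -3.112, 0.0]
wrist_force: [-0.0, -3.0, 0.5]
grip_width: 0.01
finger_force: 30.0
```

```bash
python3 - <<'E'
from h import *
print(press());print(st())
im,b,o=look("t12")
print("lip",rect("top",blob(b,(270,205,310,280)),.207))
E
```

```text
(39, array([-65.2, -72.8, -57.2, 490.6, 534.2]))
{'t': 32.75, 'ee_pos': [0.468, -0.076, 0.25], 'ee_rot': [0.427, -3.112, 0.0], 'wrist_force': [0.634, -3.009, -0.193], 'ft_torque': [-0.168, 0.05, -0.011], 'grip_width': 0.01, 'finger_force': 29.993}
lip (array([406.9,  87.5]), array([162.9,   8.7]), 15.65)
```

Emit:
arm_command --pt "0.05 -0.17 -0.14 0 0" --pt "0.1 -0.35 -0.28 0 0" --pt "0.14 -0.52 -0.42 0 0" --pt "0.19 -0.69 -0.56 0 0"

```text
t: 33.3
ee_pos: [0.4702, -0.0823, 0.2452]
ee_rot: [-0.427, 3.112, -0.001]
wrist_force: [0.1, -5.4, 3.1]
grip_width: 0.0102
finger_force: 30.0
```

Emit:
arm_command --pt "0.03 -0.12 -0.1 0 0" --pt "0.07 -0.24 -0.2 0 0"

```text
t: 33.55
ee_pos: [0.4711, -0.0847, 0.2432]
ee_rot: [-0.427, 3.112, -0.001]
wrist_force: [-0.8, -5.9, 3.5]
grip_width: 0.0099
finger_force: 30.0
```

Emit:
arm_command --pt "0.03 -0.12 -0.1 0 0" --pt "0.05 -0.2 -0.17 0 0"

```text
t: 33.8
ee_pos: [0.4716, -0.0868, 0.2415]
ee_rot: [-0.427, 3.111, -0.001]
wrist_force: [1.4, -5.4, 3.3]
grip_width: 0.0104
finger_force: 30.0
```

Emit:
arm_command --pt "0.03 -0.12 -0.1 0 0" --pt "0.05 -0.2 -0.17 0 0"

```text
t: 34.05
ee_pos: [0.4722, -0.0889, 0.2399]
ee_rot: [-0.427, 3.111, -0.001]
wrist_force: [0.5, -5.6, 3.1]
grip_width: 0.0104
finger_force: 30.0
```

Emit:
arm_command --pt "0.03 -0.12 -0.1 0 0" --pt "0.05 -0.2 -0.17 0 0"

```text
t: 34.3
ee_pos: [0.4728, -0.0909, 0.2382]
ee_rot: [-0.427, 3.111, -0.002]
wrist_force: [0.4, -6.1, 3.0]
grip_width: 0.0101
finger_force: 30.0
```

```bash
python3 - <<'E'
from h import *
print(press());print(st())
im,b,o=look("t13")
ys,xs=np.nonzero(blob(b,(270,205,310,280)));print(xs.min(),xs.max(),ys.min(),ys.max())
for t in("t1","t3"):
    i=cv2.imread(f"pics/{t}.png");H,S,V=cv2.split(cv2.cvtColor(i,cv2.COLOR_BGR2HSV));bb=(H>100)&(H<125)&(S>110)&(V>50)
    ys,xs=np.nonzero(blob(bb,(270,205,310,280)));print(t,xs.min(),xs.max(),ys.min(),ys.max())
E
```

```text
(40, array([-65.1, -72.8, -57.2, 488.6, 532.3]))
{'t': 34.35, 'ee_pos': [0.473, -0.091, 0.238], 'ee_rot': [-0.426, 3.111, -0.002], 'wrist_force': [0.785, -5.52, 3.383], 'ft_torque': [-0.761, -0.004, -0.047], 'grip_width': 0.01, 'finger_force': 29.998}
274 284 227 269
t1 281 291 226 267
t3 270 281 228 279
```

Emit:
arm_command --pt "0.03 -0.12 -0.1 0 0" --pt "0.06 -0.24 -0.18 0 0"

```text
t: 34.65
ee_pos: [0.4734, -0.093, 0.2363]
ee_rot: [-0.427, 3.111, -0.001]
wrist_force: [0.3, -4.5, 3.0]
grip_width: 0.0102
finger_force: 30.0
```

Emit:
arm_command --pt "0.03 -0.12 -0.1 0 0" --pt "0.06 -0.24 -0.18 0 0"

```text
t: 34.9
ee_pos: [0.4738, -0.0937, 0.2357]
ee_rot: [-0.429, 3.11, 0.001]
wrist_force: [-3.8, 0.3, 19.6]
grip_width: 0.0099
finger_force: 30.0
```

Emit:
arm_command --pt "0.03 -0.12 -0.1 0 0" --pt "0.06 -0.24 -0.18 0 0"

```text
t: 35.15
ee_pos: [0.4747, -0.0966, 0.2348]
ee_rot: [-0.429, 3.109, -0.001]
wrist_force: [-5.0, -1.4, 23.1]
grip_width: 0.0102
finger_force: 30.0
```

Emit:
arm_command --pt "0 0 0.1 0 0" --pt "0 0 0.2 0 0" --pt "0 0 0.2 0 0" --pt "0 0 0.2 0 0"

```text
t: 35.65
ee_pos: [0.4741, -0.095, 0.2353]
ee_rot: [-0.431, 3.111, 0.004]
wrist_force: [-2.8, 1.2, 10.0]
grip_width: 0.0102
finger_force: 30.0
```

```bash
python3 - <<'E'
from h import *
print(st())
im,b,o=look("t14")
ys,xs=np.nonzero(blob(b,(270,205,310,280)));print(xs.min(),xs.max(),ys.min(),ys.max())
im=viewer.snapshot("scene")[:,:,::-1];cv2.imwrite("pics/m3.png",cv2.resize(im[120:230,230:350],(600,550),interpolation=cv2.INTER_CUBIC))
E
```

```text
{'t': 35.65, 'ee_pos': [0.474, -0.095, 0.235], 'ee_rot': [-0.431, 3.111, 0.004], 'wrist_force': [-2.842, 1.184, 9.957], 'ft_torque': [0.359, 0.556, -0.05], 'grip_width': 0.01, 'finger_force': 30.007}
275 285 227 268
```

Emit:
arm_command --pt "0 0 0.08 0 0" --pt "0 0 0.08 0 0" --pt "0 0 0.08 0 0" --pt "0 0 0.08 0 0"

```text
t: 36.25
ee_pos: [0.4741, -0.0963, 0.2351]
ee_rot: [-0.429, 3.112, 0.002]
wrist_force: [-0.2, 5.0, 0.0]
grip_width: 0.0103
finger_force: 30.0
```

View pics/m3.png

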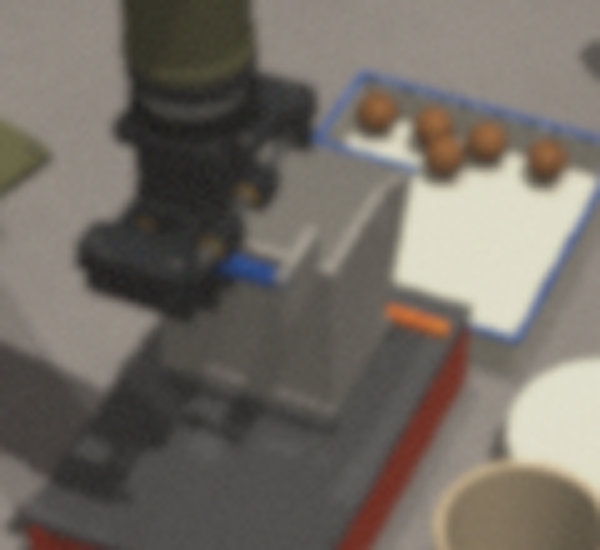

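The tub stands upright on the riser with all five walnuts in the tray. I'll relax the remaining side load, open the fingers and withdraw straight up.

Emit:
arm_command --pt "-0.04 0.14 0 0 0" --pt "-0.04 0.14 0 0 0" --pt "-0.04 0.14 0 0 0.18" --pt "-0.04 0.14 0 0 0.25" --pt "-0.04 0.14 0 0 0.35" --pt "-0.04 0.14 0 0 0.35" --pt "-0.04 0.14 0 0 0.35" --pt "-0.04 0.14 0 0 0.35"

```text
t: 37.25
ee_pos: [0.4735, -0.096, 0.2353]
ee_rot: [0.428, -3.112, 0.0]
wrist_force: [-0.8, -0.1, -0.7]
grip_width: 0.031
finger_force: 0.0
```

Emit:
arm_command --pt "0 0 0.5 0 0.35" --pt "0 0 1.5 0 0.35" --pt "0 0 3 0 0.35" --pt "0 0 5 0 0.35" --pt "0 0 8 0 0.35" --pt "0 0 12 0 0.35" --pt "4 -6 14 0 0.35" --pt "8 -12 14 0 0.35" --pt "8 -12 14 0 0.35" --pt "8 -12 14 0 0.35" --pt "8 -12 14 0 0.35"

```text
t: 38.62
ee_pos: [0.553, -0.2143, 0.3756]
ee_rot: [0.43, -3.112, -0.002]
wrist_force: [0.1, 0.3, 0.1]
grip_width: 0.0309
finger_force: 0.0
```

```bash
python3 - <<'E'
from h import *
print(st())
im,b,o=look("t15")
try: print("handle",rect("top",blob(b,(315,190,350,270)),.255))
except Exception as e: print(e)
print("lip",rect("top",blob(b,(268,222,298,272)),.207))
s=np.ascontiguousarray(viewer.snapshot("scene")[:,:,::-1]);H,S,V=cv2.split(cv2.cvtColor(s,cv2.COLOR_BGR2HSV))
m=blob((H>100)&(H<130)&(S>90),(245,150,295,190));ys,xs=np.nonzero(m);print("scene handle px",xs.mean(),ys.mean(),rect("scene",m,.255))
print([(round(d["p"],2),np.round(d["centre"])) for d in viewer.masks_of("walnut0","top")])
E
```

```text
{'t': 38.625, 'ee_pos': [0.553, -0.214, 0.376], 'ee_rot': [0.43, -3.112, -0.002], 'wrist_force': [0.059, 0.28, 0.06], 'ft_torque': [0.083, 0.021, -0.049], 'grip_width': 0.031, 'finger_force': 0.0}
handle (array([472.4, -92.6]), array([96.7, 13.8]), 15.4)
lip (array([424.7,  77.2]), array([132.6,   4.9]), 15.48)
scene handle px 275.87179487179486 171.82051282051282 (array([489.6, -88.7]), array([59.1, 18.5]), 13.71)
[(0.66, array([220., 277.])), (0.54, array([212., 247.])), (0.41, array([215., 260.])), (0.38, array([222., 268.])), (0.17, array([342., 238.]))]
```

```bash
python3 -c "
from rig import job;print(job.hand_in())"
```

```text
the job is handed in; nothing more can be done
None
```

I've handed in the job: all five walnuts are in the tray and the tub stands upright and released on the riser, but the front bar probably lifted off it by a few millimetres (about 5 at most) for under 2 s at about 57° on the way back, before I lowered it again.

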